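Stand the stain stick away and open the safety-capped stain remover

ROBOT

A 7-joint arm with a two-finger parallel gripper is mounted at the origin on a cart in front of the work surface, level with it; the furniture and walls round the work are solid. World frame = base frame: x ahead of the robot, y to its left, z up, the work surface at z = 0. Lengths are in m, angles in rad, forces in N, time in s.
With the tool pointing down it reaches from about 0.425 to 0.925 m from the base axis. Payload 6.8 kg.
Tool frame: the origin (TCP) lies on the front face of the gripper's body, between the roots of the fingers; the fingertips stand 73 mm ahead of it and the grasp point (between the pads) lies 54 mm ahead of it (env.nose_length is the distance from the TCP to the fingertips, in m); z points along the fingers, y is the line along which they close (so a half turn about z gives the same grasp; the last joint's range is limited). The gripper opens to 85 mm and grips with 20 to 120 N. Pads are 22 mm wide; open, the fingers measure 114 mm over their backs; the gripper's body (76 mm by 85 mm) begins 54 mm behind the grasp point. The pads swing forward as they close: fully open they stand 13 mm farther back than shut.
Start: joints at [-1.42, 0.477, 0.022, 1.555, -0.011, 1.109, -0.083], TCP at [0.173, 0.653, 0.304] pointing down, gripper open.
Joint ranges: [-2.96, 2.96], [-0.34, 2.1], [-1.41, 1.46], [0.24, 2.44], [-1.37, 4.51], [0.17, 1.92], [-2.96, 2.96]. Speed limits (rad/s): [2.39, 2.39, 3.14, 3.14, 3.14, 3.14, 3.14].

INTERFACE

Orientations are given as a unit quaternion [w, x, y, z].
In Python, from cell import env, kin, camera, calibration, job gives the robot as it stands. The module is installed in compiled form; this text tells all that it offers. Calls block until the motion is done:
- env.reach(position, orientation): joint-space move of the TCP to a pose.
- env.movel(position, velocity=0.15, rot=None, stop_force=None): straight line of the TCP; rot=None keeps the orientation; velocity is the mean speed in m/s. With stop_force (N) it stops when the force on the tool has changed by that much, and returns True; else False.
- env.goto_joints(angles): joint-space move.
- env.grip(opening, f_grip=None): finger opening in m; f_grip is the grip in N (None keeps the last); returns when the fingers have stopped.
- env.dwell(seconds).
- kin.inverse_kinematics(position, orientation): joint angles nearest the present ones, or None.
- env.get_state(): the state.
- camera(name): name is "scene" or "side" or "wrist"; returns (picture, depth): 400x640x3 uint8, blue, green, red; 400x640 float32, m along the optical axis (not along the pixel's ray), 0 where there is no reading.
- calibration(name): a dict with "fx", "fy", "cx", "cy" (pixels), "k1" (the pictures are not rectified: a ray, as slopes to the right and down, at radius r is drawn at 1 + k1 r^2 times it, then the intrinsics apply), "rvec" (rotation vector, rad) and "tvec" (3), from world to camera coordinates, as OpenCV has them. Camera axes: x right, y down, z forward; pixel columns grow to the right and rows downward; lengths in m; the calibration is good to about 2 mm. A picture is of the moment at which its call begins: read the wrist's pose just before it. calibration takes no time and is no camera call; for the wrist camera it gives the pose at the moment of the call.
A pose or a line that the arm cannot do raises env.PlanningError and nothing moves.
- job.job_done(): hands the job in; it is judged then, once.
The state is a dict: "time": time; "qpos": joint angles; "joint_velocities": joint speeds; "joint_torque": joint torques, N m; "tcp_pos": TCP position; "orientation": TCP orientation; "force": force on the tool from outside, world axes, zero at the start; "torque": the same for the moment, N m; "opening": finger opening in m; "gripper_force": force on a finger pad.
Only numpy, scipy, OpenCV 4.12 (cv2) and the standard library are available. Lean on these libraries where they do the work, as an engineer would, in place of code of your own. Each camera call takes 0.05 s, during which the arm holds its last target. There are 200 camera calls.

TASK

Get the stain-treating corner ready: first stand the loose stain stick foot-down in the empty tube of the two-tube stand and let go of it, then open the taller bottle by pressing its push-and-turn safety cap down, turning it counter-clockwise about a quarter turn and lifting it off. Finish while holding the cap: keep it still and level in the gripper, about 6 cm straight above where it sat on the bottle. Leave the jar, cup, timer and spool undisturbed.

Things in the scene. Friction and masses are not known exactly. Their poses are not given: they have to be found in the camera images.
- stain_stick: the loose stain stick: a white round plastic tube with grey end, 18 mm in diameter and 142 mm long, 50 g, standing upright on its flat foot on the work surface. Origin at the centre of the foot, z up along the stick.
- stand: a grey stand fixed to the surface: base plate 46 x 100 x 8 mm with two upright round tubes, 25 mm either side of its centre along its own y axis, both with rims 75 mm above the surface. The tube at -y is empty; the tube at +y holds a small brush, its round wooden handle up, whose top is 85 mm above the surface. Origin at the centre of the underside.
- tube_mouth (a point): centre of the mouth of the empty tube, at its rim 75 mm above the surface. The bore is 24 mm, slightly flared at the mouth; its floor is 65 mm below the mouth (10 mm above the surface), so a seated stick has its foot 10 mm above the surface.
- bottle: the taller white bottle (stain remover), square, 74 mm wide, held upright in a steel bracket (84 x 118 mm, 22 mm high) screwed to the surface: it can neither turn nor lift. Origin at the centre of the underside, z up along the neck. Its shoulder ends 104 mm above the surface; only the neck (33 mm wide) lies between there and the cap. It stands on the left or on the right.
- low_bottle: the lower white bottle with a small smooth cap, 100 mm high, in an identical fixed bracket; not part of the job. Origin at the centre of the underside.
- cap: the loose push-and-turn safety cap of the taller bottle: round ribbed grey cup, 48 mm in diameter, 30 mm high, 30 g. Origin at the centre of its lower edge, 118 mm above the surface when closed. z up; when closed its axes are parallel to the bottle's. Unless pressed down it is blocked from turning; pressed, it turns counter-clockwise seen from above, never clockwise.
- cap_top (a point): centre of the cap's flat top, 30 mm above the cap's origin, 148 mm above the surface when closed. Turned 45 to 135 degrees from closed the cap is free and lifts straight off (aim at 75 to 85); past 42 degrees it need no longer be pressed.
- spring_pad (a joint): height of the sprung pad under the cap, m: about 0 with the cap closed (it then pushes the cap up with 6 N), negative while the cap is pressed down (-0.003, about 9 N, frees the safety tooth; hard bottom at -0.0065, about 12 N), up to +0.002 with the cap off.
- glass_jar: bystander: glass jar with a pressed lid, 62 mm wide, 90 mm high, left. Origin at the centre of the underside.
- dosing_cup: bystander: small plastic cup, 57 mm wide, 54 mm high, right. Origin at the centre of the underside.
- timer: bystander: round wind-up timer, 64 mm wide, 54 mm high, in the middle. Origin at the centre of the underside.
- spool: bystander: thread spool lying on its side, 27 x 36 x 27 mm, in the middle between the bottles. Origin at the centre of the underside.
Not all that is in view belongs to the job. Several things have the shape of the stain_stick; the one meant has the colours described above.

How it is judged:
By the outcome, as a careful person would: the job done as asked, in the order asked, and still so for the second after the job is handed in, while the arm keeps its last pose, push and grip.
It also fails if it takes over 54 s, if anything falls off the work surface, if the arm or the gripper's body presses on something with over 40 N, if the wrist force passes 120 N, or if a joint passes its speed limit or range.

## Working session

There is one attempt and no reset: what is moved stays moved. The work goes in short steps, each a Python script; the robot and the scene stay as the last script left them, time stands still between calls to the robot, and variables do not carry over. Pictures are saved under pics/ and viewed, at most 10 in all, crops included, and the job is handed in when it is done.

```bash
mkdir -p pics; cat > h.py <<'E'
import numpy as np, cv2
from cell import env, kin, camera, calibration, job
def K(c): return np.array([[c["fx"],0,c["cx"]],[0,c["fy"],c["cy"]],[0,0,1]]), np.array([c["k1"],0,0,0,0.])
def Rt(c): return cv2.Rodrigues(np.array(c["rvec"],float))[0], np.array(c["tvec"],float).ravel()
def ray(c,u,v):
    k,d=K(c); p=cv2.undistortPoints(np.array([[[u,v]]],float),k,d)[0,0]
    R,t=Rt(c); return -R.T@t, R.T@np.array([p[0],p[1],1.])
def onz(c,u,v,z):
    o,d=ray(c,u,v); return o+d*(z-o[2])/d[2]
def proj(c,P):
    k,d=K(c); return cv2.projectPoints(np.array(P,float).reshape(-1,3),np.array(c["rvec"],float),np.array(c["tvec"],float),k,d)[0].reshape(-1,2)
def cloud(c,D):
    k,d=K(c); v,u=np.indices(D.shape)
    p=cv2.undistortPoints(np.stack([u,v],-1).reshape(-1,1,2).astype(float),k,d).reshape(D.shape+(2,))
    P=np.dstack([p[...,0]*D,p[...,1]*D,D]); R,t=Rt(c); W=(P-t)@R; W[D==0]=np.nan; return W
def down(yaw): # TCP y axis at angle yaw+90deg: x axis along yaw
    return np.array([0,np.cos(yaw/2),np.sin(yaw/2),0.])
E
python3 - <<'E'
from h import *
s=env.get_state();print(s["time"],s["orientation"],s["tcp_pos"],s["force"],env.nose_length)
for n in("scene","side"):
    I,D=camera(n);c=calibration(n);cv2.imwrite(f"pics/{n}.png",I);np.savez(f"{n}.npz",I=I,D=D)
    o,d=ray(c,320,200);print(n,o,d,{k:c[k] for k in("fx","k1")})
E
```

```text
0.0 [-4.80107874e-05  1.28998957e-01  9.91644312e-01 -9.08428342e-04] [0.17260099 0.65209332 0.30291576] [ 0.94529682 -0.19374674  0.80498931] 0.0726
scene [-0.19643033 -0.435989    0.70440503] [ 0.69629462  0.43068597 -0.57420535] {'fx': 371.212509220312, 'k1': 0.02311264629511981}
side [0.03668889 0.09555221 0.95172691] [ 0.51972036 -0.08522575 -0.8500945 ] {'fx': 387.1568912376758, 'k1': -0.09704432233660205}
```

View pics/scene.png

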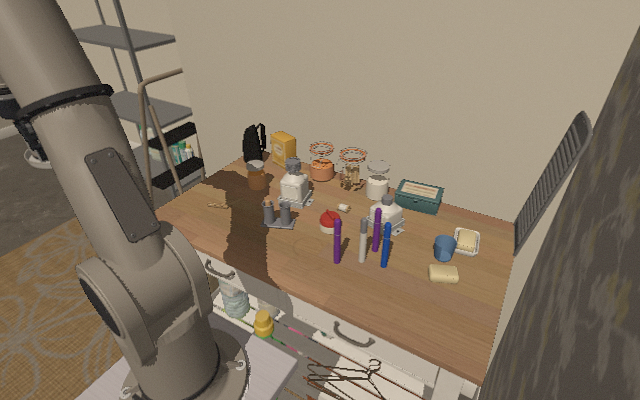

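View pics/side.png

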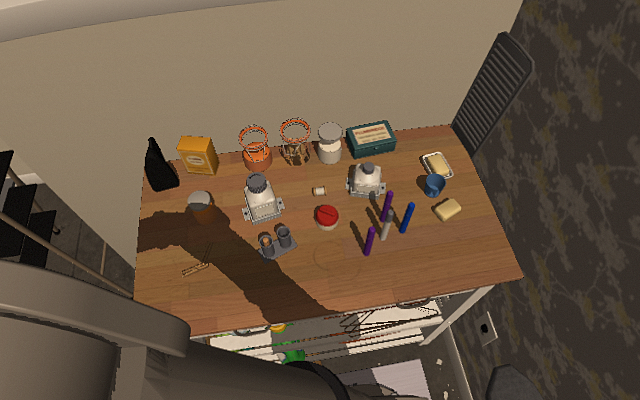

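The scene view shows the white stick at about (362,240), with purple sticks at (337,242) and (377,230) and a blue one at (386,245). The stand is at (280,213), the taller bottle on the left has its cap at (293,165), and the timer is at (330,222). In the side view these are: white stick (386,225), stand (277,243), cap (257,183), timer (327,216).

```bash
python3 - <<'E'
from h import *
z=np.load("side.npz");I,D=z["I"],z["D"];c=calibration("side");W=cloud(c,D)
z2=np.load("scene.npz");c2=calibration("scene");W2=cloud(c2,z2["D"])
a=cv2.resize(I[150:280,220:420],None,fx=4,fy=4,interpolation=cv2.INTER_CUBIC)[:,:800]
cv2.imwrite("pics/crop1.png",a)
# top-down height maps summary: heights bands
for n,w,im in(("side",W,I),("scene",W2,z2["I"])):
    ok=(w[...,0]>.35)&(w[...,0]<1.1)&(abs(w[...,1])<.6)&np.isfinite(w[...,2])
    print(n,"table z",np.median(w[ok&(abs(w[...,2])<.02)][:,2]))
    for lo,hi in((.137,.155),(.065,.08),(.081,.092)):
        m=(ok&(w[...,2]>lo)&(w[...,2]<hi)).astype(np.uint8)
        N,L,S,C=cv2.connectedComponentsWithStats(m)
        for i in range(1,N):
            if S[i,4]>8:
                p=w[L==i];print(lo,C[i].round(),S[i,4],np.median(p,0).round(3),np.ptp(p,0).round(3),im[L==i].mean(0).round())
E
```

```text
side table z -0.000873738476961652
0.137 [283. 110.] 1674 [0.851 0.073 0.146] [0.011 1.104 0.018] [103. 127. 144.]
0.137 [481. 113.] 228 [ 0.741 -0.499  0.149] [0.148 0.03  0.018] [44. 48. 53.]
0.137 [535. 174.] 570 [ 0.511 -0.56   0.147] [0.374 0.008 0.018] [45. 56. 64.]
0.137 [150. 154.] 93 [0.75  0.446 0.142] [0.04  0.028 0.013] [12. 14. 16.]
0.137 [256. 181.] 272 [0.613 0.165 0.147] [0.049 0.049 0.013] [81. 84. 91.]
0.137 [390. 193.] 27 [ 0.524 -0.162  0.141] [0.016 0.013 0.007] [97. 29. 82.]
0.137 [411. 205.] 28 [ 0.481 -0.205  0.141] [0.014 0.014 0.006] [123.  49.  17.]
0.137 [390. 212.] 23 [ 0.471 -0.148  0.141] [0.012 0.011 0.006] [ 89.  92. 100.]
0.137 [372. 229.] 31 [ 0.432 -0.092  0.14 ] [0.014 0.014 0.007] [100.  30.  84.]
0.065 [384. 114.] 483 [ 0.851 -0.239  0.073] [0.01  0.494 0.015] [103. 126. 144.]
0.065 [469. 130.] 155 [ 0.75  -0.488  0.068] [0.149 0.03  0.015] [45. 49. 54.]
0.065 [272. 128.] 54 [0.851 0.107 0.074] [0.009 0.045 0.015] [103. 126. 143.]
0.065 [293. 126.] 50 [0.85  0.044 0.071] [0.006 0.059 0.013] [105. 130. 147.]
0.065 [223. 135.] 108 [0.851 0.255 0.0
[... 6446 characters left out ...]
] 36 [ 0.851 -0.551  0.087] [0.041 0.023 0.01 ] [125. 143. 154.]
0.081 [376. 227.] 23 [ 0.52  -0.165  0.086] [0.011 0.016 0.011] [103.  53.  96.]
0.081 [554. 230.] 12 [ 0.735 -0.56   0.086] [0.034 0.003 0.007] [69. 77. 85.]
0.081 [336. 238.] 25 [ 0.428 -0.096  0.087] [0.015 0.018 0.01 ] [ 97.  57. 100.]
0.081 [363. 237.] 27 [ 0.466 -0.151  0.087] [0.012 0.017 0.011] [133. 150. 162.]
0.081 [553. 239.] 14 [ 0.694 -0.559  0.086] [0.04  0.003 0.01 ] [69. 78. 85.]
0.081 [385. 242.] 23 [ 0.477 -0.208  0.086] [0.009 0.015 0.01 ] [119.  72.  48.]
0.081 [549. 270.] 98 [ 0.587 -0.561  0.086] [0.222 0.003 0.011] [69. 77. 84.]
0.081 [542. 327.] 52 [ 0.399 -0.56   0.086] [0.104 0.001 0.01 ] [73. 81. 88.]
```

View pics/crop1.png

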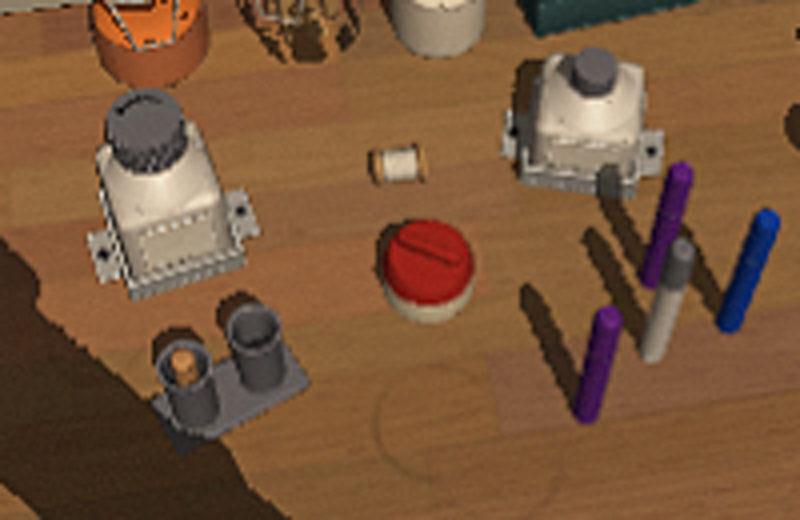

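The crop confirms the white stick with its grey end at crop (665,300), three neighbours around it, the empty tube at crop (256,345), and the ribbed cap at crop (145,125). From depth: stick (0.470,-0.148), empty tube about (0.499,0.117), cap about (0.612,0.164). The tube spacing comes out at 50 mm and the heights match. I'll grasp along the 45° axis, which is the gap between the neighbours.

```bash
python3 - <<'E'
from h import *
r=np.radians
env.reach([.470,-.148,.30],down(r(135)))
env.grip(.05,60)
s=env.get_state();c=calibration("wrist");I,D=camera("wrist")
cv2.imwrite("pics/w1.png",I);W=cloud(c,D);np.savez("w1.npz",I=I,W=W)
print(s["time"],s["qpos"],s["tcp_pos"],s["opening"],s["force"])
print(ray(c,320,200))
m=(W[...,2]>.136)&(W[...,2]<.15)&(W[...,0]<.8)&(W[...,0]>.3)
N,L,S,C=cv2.connectedComponentsWithStats(m.astype(np.uint8))
for i in range(1,N):
    if S[i,4]>30:
        p=W[L==i];print(C[i].round(),S[i,4],((p.max(0)+p.min(0))/2).round(4),np.ptp(p,0).round(3),np.median(p,0).round(4),I[L==i].mean(0).round())
print("gap", [kin.inverse_kinematics([.612,.164,.2],down(r(a))) for a in(60,140)])
E
```

```text
3.5417 [-0.61398165  0.24893488  0.94129364  2.02891632 -0.24250511  0.97796473
  1.23513004] [ 0.46999793 -0.14797556  0.30000044] 0.04988950014627879 [ 0.24662563 -0.06948052 -0.78761999]
(array([ 0.42098683, -0.09713948,  0.36947306]), array([ 0.18859458, -0.19042212, -0.9634385 ]))
[341. 109.] 595 [ 0.4341 -0.092   0.1399] [0.017 0.017 0.008] [ 0.4336 -0.0918  0.1409] [118.  45. 104.]
[321. 208.] 481 [ 0.4713 -0.1466  0.1397] [0.017 0.017 0.007] [ 0.4703 -0.1457  0.1409] [102. 107. 115.]
[361. 273.] 415 [ 0.5252 -0.1603  0.1396] [0.016 0.017 0.007] [ 0.524  -0.1595  0.1409] [65. 29. 62.]
[275. 274.] 419 [ 0.4824 -0.2041  0.1396] [0.017 0.017 0.007] [ 0.4819 -0.203   0.1409] [144.  68.  37.]
gap [array([-1.02227203,  0.75525015,  1.00663757,  1.7949804 , -0.74472316,
        1.02486136, -0.2441384 ]), array([-0.84312496,  0.61296832,  0.68709257,  1.7843109 , -0.47755321,
        0.91728424,  0.92542435])]
```

View pics/w1.png

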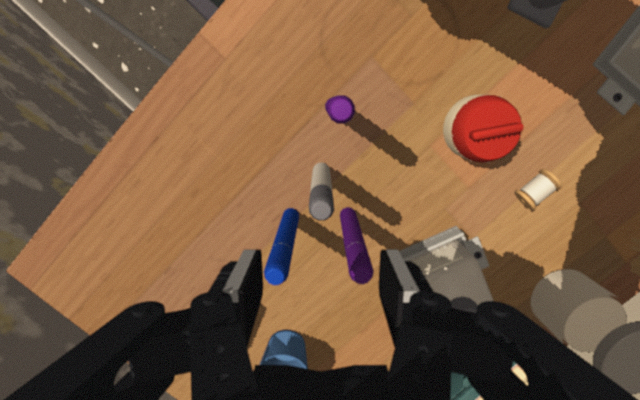

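The wrist view shows the white stick's grey top at (321,208) between the fingers. Blue (275,274) and purple (361,273) are clear of the finger lanes, and the stick measures (0.471,-0.1465). I'll grasp it, lift it, and look again above the stand.

```bash
python3 - <<'E'
from h import *
r=np.radians
env.movel([.471,-.1466,.30]); 
print(env.movel([.471,-.1466,.160],.15,stop_force=8))
env.grip(0.0,40)
s=env.get_state();print(s["time"],s["opening"],s["gripper_force"],s["force"])
env.movel([.471,-.1466,.33],.2)
env.reach([.43,.09,.335],down(r(135)))
s=env.get_state();c=calibration("wrist");I,D=camera("wrist")
cv2.imwrite("pics/w2.png",I);W=cloud(c,D);np.savez("w2.npz",I=I,W=W)
print(s["time"],s["tcp_pos"],s["opening"],s["force"])
for lo,hi in((.07,.079),(.081,.088),(.14,.152)):
    m=(W[...,2]>lo)&(W[...,2]<hi)&(W[...,0]<.72)&(W[...,0]>.3)
    N,L,S,C=cv2.connectedComponentsWithStats(m.astype(np.uint8),connectivity=8)
    for i in range(1,N):
        if S[i,4]>60:
            p=W[L==i];print(lo,C[i].round(),S[i,4],((p.max(0)+p.min(0))/2).round(4),np.ptp(p,0).round(3),I[L==i].mean(0).round())
E
```

```text
False
5.3083 0.0173504213522462 38.91783771778137 [-0.58969269  1.17067507  6.38123829]
7.2583 [0.43015261 0.0889738  0.33473756] 0.01711082410161266 [-0.67337492 -0.12398531 -0.18681161]
0.07 [619. 147.] 99 [0.6116 0.3112 0.0766] [0.039 0.026 0.005] [106. 126. 145.]
0.07 [413. 157.] 530 [0.4773 0.1642 0.0732] [0.036 0.036 0.006] [126. 132. 141.]
0.07 [390. 206.] 468 [0.496  0.1177 0.0731] [0.036 0.036 0.006] [64. 67. 73.]
0.07 [480. 234.] 491 [0.5883 0.1627 0.0745] [0.026 0.072 0.009] [136. 155. 166.]
0.081 [627. 145.] 392 [0.6127 0.3157 0.0845] [0.045 0.034 0.007] [131. 148. 162.]
0.081 [414. 158.] 229 [0.4766 0.1639 0.0834] [0.015 0.015 0.005] [115. 176. 228.]
0.081 [500. 245.] 1254 [0.6174 0.1675 0.0845] [0.081 0.079 0.007] [171. 188. 199.]
0.14 [548. 287.] 2656 [0.6167 0.1675 0.1449] [0.049 0.048 0.01 ] [ 96.  98. 105.]
```

View pics/w2.png

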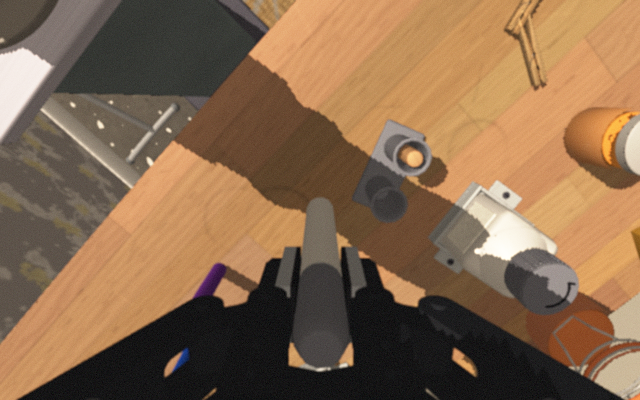

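The wrist view shows the held stick with its foot at (320,200). The empty tube mouth is at (388,204), the brush tube at (413,157) and the cap at (545,280). I'll check the held stick's offset in the wrist frame, then hover over the mouth and compare stick and mouth in both fixed views.

```bash
python3 - <<'E'
from h import *
z=np.load("w2.npz");W=z["W"]
def axis(W,x,y,tag,lo,hi):
    m=(np.hypot(W[...,0]-x,W[...,1]-y)<.02)
    for a,b in zip(np.arange(lo,hi,.025),np.arange(lo,hi,.025)+.025):
        p=W[m&(W[...,2]>a)&(W[...,2]<=b)]
        if len(p)<8: continue
        f=lambda q:np.hypot(*(p[:,:2]-q).T)-.009
        from scipy.optimize import least_squares
        s=least_squares(f,[x,y],loss="soft_l1",f_scale=.001)
        print(tag,round(a,3),len(p),s.x.round(4),"minz",p[:,2].min().round(4),"rms",np.sqrt((s.fun**2).mean()).round(4))
axis(W,.4301,.089,"wrist",.15,.26)
env.reach([.4965,.1177,.285],env.get_state()["orientation"])
s=env.get_state();print(s["tcp_pos"],s["time"])
for n in("side","scene"):
    I,D=camera(n);c=calibration(n);V=cloud(c,D);np.savez(n+"2.npz",I=I,W=V)
    axis(V,*s["tcp_pos"][:2],n,.115,.24)
    for lo,hi,q in((.0705,.079,(.4965,.1177)),(.0705,.079,(.4765,.164))):
        p=V[(V[...,2]>lo)&(V[...,2]<hi)&(np.hypot(V[...,0]-q[0],V[...,1]-q[1])<.03)]
        print(n,q,len(p),((p.max(0)+p.min(0))/2).round(4),np.ptp(p,0).round(4))
a=cv2.resize(np.load("side2.npz")["I"][160:280,200:340],None,fx=4,fy=4,interpolation=cv2.INTER_CUBIC);cv2.imwrite("pics/s2.png",a)
E
```

```text
wrist 0.175 278 [0.4309 0.0891] minz 0.1754 rms 0.0002
wrist 0.2 408 [0.431  0.0892] minz 0.2001 rms 0.0002
wrist 0.225 586 [0.4311 0.0893] minz 0.2251 rms 0.0002
wrist 0.25 1376 [0.4307 0.0897] minz 0.25 rms 0.0045
[0.49641529 0.11572074 0.28480572] 7.8667
side 0.115 24 [0.4967 0.1141] minz 0.1234 rms 0.0006
side 0.14 40 [0.4962 0.1141] minz 0.1404 rms 0.0008
side 0.165 43 [0.4967 0.1142] minz 0.1652 rms 0.0005
side 0.19 27 [0.4968 0.1147] minz 0.1909 rms 0.0021
side 0.215 61 [0.4887 0.1138] minz 0.2155 rms 0.0046
side (0.4965, 0.1177) 58 [0.4947 0.1152 0.0736] [0.0343 0.034  0.006 ]
side (0.4765, 0.164) 66 [0.4772 0.1623 0.0745] [0.0349 0.0332 0.0075]
scene 0.115 30 [0.497  0.1159] minz 0.1254 rms 0.0013
scene 0.14 48 [0.4978 0.1159] minz 0.14 rms 0.0014
scene 0.165 50 [0.4974 0.116 ] minz 0.1661 rms 0.0012
scene 0.19 46 [0.4969 0.1155] minz 0.1907 rms 0.0027
scene 0.215 37 [0.4895 0.1103] minz 0.2158 rms 0.0056
scene (0.4965, 0.1177) 50 [0.4964 0.1169 0.0738] [0.0382 0.0361 0.0066]
scene (0.4765, 0.164) 49 [0.4771 0.1643 0.0749] [0.036 0.035 0.008]
```

View pics/s2.png

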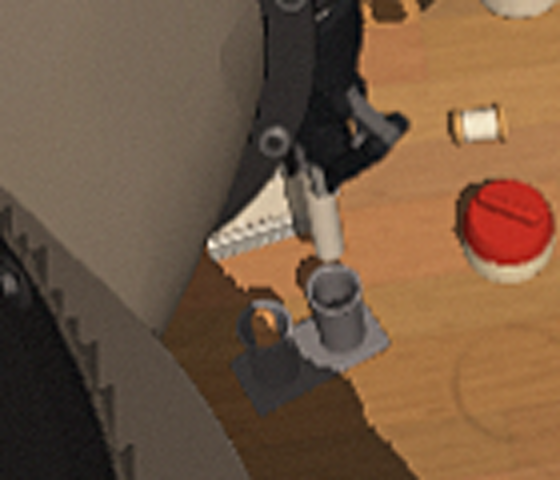

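The side crop shows the stick hanging vertically just above the empty mouth (crop (335,285)). After removing each camera's bias, the mouth is at about (0.4953,0.117). I'll insert now.

```bash
python3 - <<'E'
from h import *
x,y=.4953,.117
env.movel([x,y,.26],.1);env.dwell(.3);print(env.get_state()["tcp_pos"],env.get_state()["force"])
h=env.movel([x,y,.22],.06,stop_force=5);s=env.get_state();print(h,s["tcp_pos"],s["force"])
if not h:
    h=env.movel([x,y,.168],.06,stop_force=5);s=env.get_state();print(h,s["tcp_pos"],s["force"],s["time"])
E
```

```text
[0.49553949 0.11707127 0.26038156] [ 0.01120678 -0.08048098 -1.40972577]
False [0.49551147 0.11686396 0.22013952] [ 1.05563117 -0.29453956  0.02835742]
True [0.49499696 0.11665877 0.17060236] [-1.0034181   0.02640821  7.63969126] 10.2583
```

```bash
python3 - <<'E'
from h import *
r=np.radians
env.grip(.05,40)
p=env.get_state()["tcp_pos"]
env.movel([p[0],p[1],.32],.15)
env.reach([.612,.165,.32],down(r(60)));env.grip(.085,100);env.dwell(.2)
s=env.get_state();c=calibration("wrist");I,D=camera("wrist");W=cloud(c,D);cv2.imwrite("pics/w3.png",I)
print(s["time"],s["tcp_pos"],s["qpos"],s["opening"])
def mid(W,lo,hi,q,R):
    p=W[(W[...,2]>lo)&(W[...,2]<hi)&(np.hypot(W[...,0]-q[0],W[...,1]-q[1])<R)]
    return len(p),((p.max(0)+p.min(0))/2).round(4) if len(p) else 0,np.ptp(p,0).round(4) if len(p) else 0
print("cap",mid(W,.143,.155,(.613,.165),.035))
for n in("scene","side"):
    z=np.load(n+".npz");V=cloud(calibration(n),z["D"]);print(n,"cap",mid(V,.143,.155,(.613,.165),.035))
    I2,D2=camera(n);V=cloud(calibration(n),D2);print(n,"stick top",mid(V,.144,.158,(.495,.117),.02));cv2.imwrite("pics/%s3.png"%n,I2)
print([kin.inverse_kinematics([.612,.164,.185],down(r(a))) for a in(60,140)])
E
```

```text
13.425 [0.61198187 0.16502228 0.32005692] [-1.16293739  0.81195238  1.36957409  1.69329805 -0.8187824   1.34073723
 -0.16473523] 0.08515953562080682
cap (3578, array([0.6182, 0.1677, 0.1469]), array([0.0485, 0.0487, 0.0078]))
scene cap (111, array([0.6168, 0.1638, 0.147 ]), array([0.0537, 0.0468, 0.0078]))
scene stick top (28, array([0.494 , 0.1151, 0.1489]), array([0.0132, 0.0153, 0.0098]))
side cap (239, array([0.6164, 0.1662, 0.1468]), array([0.049 , 0.0486, 0.0067]))
side stick top (40, array([0.4932, 0.1151, 0.1491]), array([0.0157, 0.0154, 0.0096]))
[array([-1.10090987,  0.92774441,  1.2112568 ,  1.80873402, -0.96726366,
        1.14288526, -0.07175255]), array([-0.97239883,  0.7285063 ,  0.91083352,  1.80175674, -0.6933585 ,
        0.96655719,  1.10713595])]
```

View pics/w3.png

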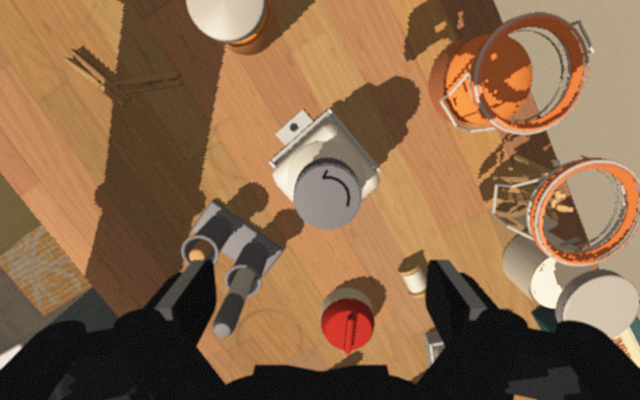

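View pics/scene3.png

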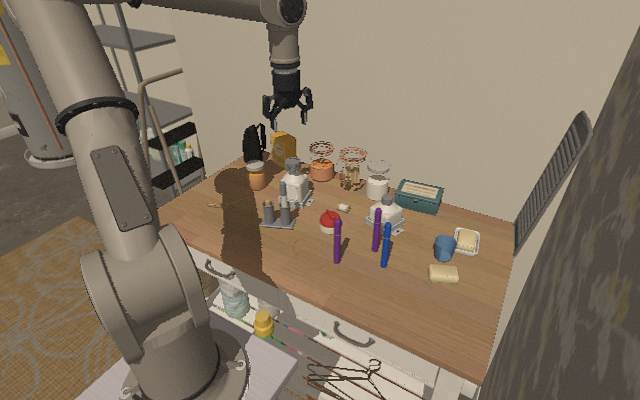

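The wrist view shows the cap at (328,193), and the stick standing in the empty tube (top at (222,330)). The scene view agrees: the stick is upright in the stand at (284,205). The cap centre is at about (0.617,0.1676). I'll grasp it.

```bash
python3 - <<'E'
from h import *
def st(t):
    s=env.get_state();print(t,round(s["time"],2),s["tcp_pos"].round(4),s["force"].round(1),s["torque"].round(2),round(s["opening"],4),round(s["gripper_force"],1))
x,y=.617,.1676
env.movel([x,y,.30],.15);env.dwell(.2);st("above")
print(env.movel([x,y,.187],.1,stop_force=8));st("down")
env.grip(0.0,90);st("grip");env.dwell(.3);st("grip2")
E
```

```text
above 14.07 [0.6171 0.1674 0.3005] [-0.2  0.4 -0.2] [-0.04  0.01 -0.05] 0.0849 0.0
False
down 15.35 [0.6174 0.1675 0.1877] [ 0.4 -0.5 -0.8] [-0.02 -0.01 -0.04] 0.0851 0.0
grip 15.78 [0.6173 0.1675 0.1879] [-0.7  0.7  5.3] [-0.04  0.16  0.03] 0.0465 91.1
grip2 16.08 [0.6174 0.1675 0.1879] [-0.9 -0.   5.5] [0.03 0.21 0.01] 0.0465 91.1
```

```bash
python3 - <<'E'
from h import *
def st(t):
    s=env.get_state();print(t,round(s["time"],2),s["tcp_pos"].round(4),s["force"].round(1),s["torque"].round(2),round(s["opening"],4));return s
x,y=.6174,.1675;z=.1873
for i in range(12):
    z-=.0008;env.movel([x,y,z],.01);env.dwell(.1);s=st(i)
    if s["force"][2]>10.6: break
E
```

```text
0 16.43 [0.6174 0.1675 0.1873] [-2.3 -0.1  5.9] [0.02 0.42 0.  ] 0.0464
1 16.78 [0.6174 0.1675 0.1866] [-3.   0.8  6.6] [ 0.06  0.47 -0.07] 0.0462
2 17.13 [0.6174 0.1675 0.1859] [-3.1  0.5  7. ] [0.05 0.5  0.03] 0.0463
3 17.48 [0.6174 0.1675 0.1851] [-3.2 -0.4  7.3] [ 0.06  0.61 -0.01] 0.0464
4 17.83 [0.6174 0.1675 0.1844] [-3.  -0.   7.7] [ 0.08  0.65 -0.01] 0.046
5 18.18 [0.6174 0.1675 0.1837] [-2.8  1.7  9.2] [ 0.06  0.71 -0.03] 0.046
6 18.53 [0.6175 0.1675 0.183 ] [-3.9  1.   9.9] [0.09 0.74 0.02] 0.0462
7 18.88 [0.6174 0.1675 0.1823] [-4.5  0.5  9.9] [0.1  0.81 0.04] 0.0465
8 19.23 [0.6175 0.1675 0.1816] [-4.6  0.8 11.1] [ 0.12  0.87 -0.01] 0.0462
```

The cap is pressed at about 11 N, roughly 5 mm down. I'll turn it in stages, watching the torque.

```bash
python3 - <<'E'
from h import *
def st(t):
    s=env.get_state();print(t,round(s["time"],2),s["tcp_pos"].round(4),s["force"].round(1),s["torque"].round(2),round(s["opening"],4));return s
p=[.6174,.1675,.1813]
for a in (10,25,50,81):
    env.movel(p,.05,rot=down(np.radians(60+a)));s=st(a)
    if abs(s["torque"][2])>2.5: break
print(s["orientation"],s["qpos"])
E
```

```text
10 19.56 [0.618  0.1672 0.1831] [-2.1 -0.2  9.8] [-0.07  0.43  0.02] 0.0464
25 19.97 [0.6184 0.167  0.1832] [-1.9 -0.8 10.2] [-0.13  0.12  0.01] 0.0462
50 20.55 [0.6187 0.1671 0.1833] [-0.4 -0.5  8.6] [-0.04  0.07  0.01] 0.0466
81 21.24 [0.6184 0.1673 0.1831] [-2.6  0.2 10.8] [0.04 0.37 0.06] 0.0461
[8.91051912e-04 3.33947033e-01 9.42590821e-01 1.06290381e-03] [-0.96690782  0.73992369  0.90768802  1.78681369 -0.70111696  0.96995611
  1.12393457]
```

```bash
python3 - <<'E'
from h import *
def st(t):
    s=env.get_state();print(t,round(s["time"],2),s["tcp_pos"].round(4),s["force"].round(1),s["torque"].round(2),round(s["opening"],4));return s
q=down(np.radians(141))
h=env.movel([.6174,.1675,.190],.03,rot=q);st("a")
h=env.movel([.6174,.1675,.200],.03,rot=q,stop_force=10);st(h)
if not h:
    h=env.movel([.6174,.1675,.2475],.05,rot=q,stop_force=10);env.dwell(.4);st(h)
    c=calibration("wrist");I,D=camera("wrist");W=cloud(c,D);cv2.imwrite("pics/w4.png",I)
    for n in("scene","side"):
        I2,D2=camera(n);V=cloud(calibration(n),D2);np.savez(n+"4.npz",I=I2,W=V)
        m=V[(np.hypot(V[...,0]-.6174,V[...,1]-.1675)<.03)&(V[...,2]>.11)&(V[...,2]<.25)]
        print(n,np.histogram(m[:,2],np.arange(.11,.251,.01)))
    b=np.hstack([cv2.resize(np.load("scene4.npz")["I"][100:240,220:360],(400,400)),cv2.resize(np.load("side4.npz")["I"][130:270,200:340],(400,400))]);cv2.imwrite("pics/f4.png",b)
E
```

```text
a 21.68 [0.6173 0.1675 0.19  ] [-1.1 -0.1  2.3] [0.05 0.03 0.  ] 0.0462
False 22.17 [0.6173 0.1676 0.2   ] [-0.3  0.3  0.1] [ 0.02  0.05 -0.06] 0.0466
False 23.67 [0.6174 0.1675 0.2474] [-0.3 -1.5  0. ] [-0.01 -0.03  0.04] 0.0464
scene (array([23, 28, 36, 27,  0,  0,  7, 33, 30, 58, 12,  7,  8, 14]), array([0.11, 0.12, 0.13, 0.14, 0.15, 0.16, 0.17, 0.18, 0.19, 0.2 , 0.21,
       0.22, 0.23, 0.24, 0.25]))
side (array([ 15,  38,  42,  29,   0,   0,  13,  36,  41, 177,  25,  19,   7,
        46]), array([0.11, 0.12, 0.13, 0.14, 0.15, 0.16, 0.17, 0.18, 0.19, 0.2 , 0.21,
       0.22, 0.23, 0.24, 0.25]))
```

View pics/f4.png

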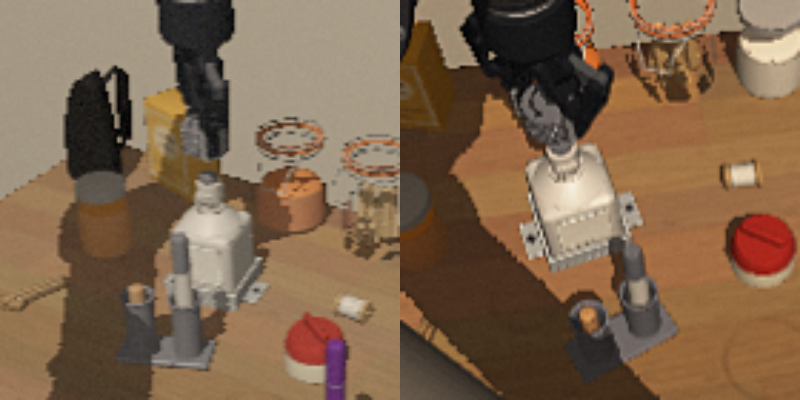

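View pics/w4.png

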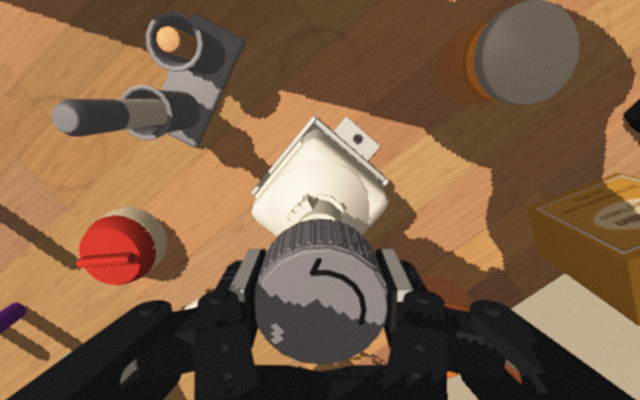

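The cap is off: the wrist view shows it held between the pads at (320,300) with the bare neck below. The stick is still upright in its tube. One check remains, the cap's height and level.

```bash
python3 - <<'E'
from h import *
c=calibration("wrist");I,D=camera("wrist");W=cloud(c,D)
p=W[265:345,285:355].reshape(-1,3);p=p[np.isfinite(p[:,2])&(abs(p[:,2]-.207)<.008)]
for _ in range(3):
    A=np.c_[p[:,:2]-[.6174,.1675],np.ones(len(p))];s=np.linalg.lstsq(A,p[:,2],rcond=None)[0];r=p[:,2]-A@s;p=p[abs(r)<.002]
print(len(p),s,r.std())
V=np.load("side4.npz")["W"];m=V[(np.hypot(V[...,0]-.6174,V[...,1]-.1675)<.03)&(V[...,2]>.2)&(V[...,2]<.213)];print(np.median(m[:,2]))
print(env.get_state()["time"])
E
```

```text
5578 [-0.01804958  0.00041017  0.2069706 ] 0.0005588117810973013
0.20640709965538934
23.8667
```

```bash
python3 - <<'E'
from h import *
env.dwell(.3)
print(job.job_done())
E
```

```text
the job is handed in; nothing more can be done
None
```

I handed the job in at about 24 s of robot time: the stick stands in the empty tube, and the cap is off and held about 59 mm above where it sat, within about 1° of level; the verdict was not returned.

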